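Nudge the plaster disc into its recess and clip it

TASK

Using only the outside of the fingers, push the loose white plaster disc across the grey board until it drops into the round recess and lies flat there, without ever lifting it off the board. Then push the brass clip round by its upright peg, without gripping the peg, until the clip stops across the disc. Leave the pots and tools standing around where they are.

Things in the scene. Friction and masses are not known exactly. Their poses are not given: they have to be found in the camera images.
- board: grey board, 150 mm along its x, 320 mm along its y, 16 mm thick, screwed to the bench so that it never moves; origin at the centre of its underside, z up. Its top is a plain flat surface but for the round recess and the clip, both in its +y half.
- disc: loose white plaster disc, 96 mm across, 10 mm thick, about 0.1 kg, lying flat on the board in its -y half at the start; origin at the centre of its underside. It is too wide to be gripped across by most hands. Seated in the recess it stands 2 mm above the board.
- recess (a point): centre of the floor of the round recess in the board (dark floor); axes as the board's. The recess is 102 mm across, 8 mm deep, with a 1.5 mm chamfer round its mouth; it lies at (0, +55) mm in the board's x, y.
- clip (a joint): angle (rad) of the brass clip about its upright pivot: 0 = bar along the board's +x, clear of the recess (near there at the start); it grows clockwise seen from above, up to its stop at 1.571 = bar pointing along the board's -y, across the edge of the recess. It turns stiffly (about 1 N at the peg) and stays where it is left.
- clip_pivot (a point): top centre of the steel pivot stud of the clip, 18 mm across, 13 mm above the board's top, at (0, +128) mm in the board's x, y: 73 mm beyond the recess centre.
- clip_peg (a point): top centre of the upright brass peg of the clip: 10 mm in diameter, 38 mm from the pivot axis, its top 32 mm above the board's top. The clip's bar is 14 mm wide, runs from the pivot 48 mm outward, and lies between 4 and 10 mm above the board's top, so it passes 2 mm over a seated disc.
- cup: bystander: terracotta cup, 72 mm across, 75 mm high; origin at the centre of its underside. Stands off the board's +x side.
- bowl: bystander: white bowl, 100 mm across, 50 mm high; origin at the centre of its underside. Stands off the board's +x side.
- glaze_jar: bystander: blue glaze jar with a black cap, 52 mm across, 70 mm high; origin at the centre of its underside. Stands off the board's -x side.
- brush: bystander: wooden brush lying on the bench off the board's -x side, roughly along it; origin on its underside.
- mug: bystander: white mug, 80 mm across, 90 mm high, to the robot's left; origin at the centre of its underside.
- vase: bystander: terracotta vase, 96 mm across, 125 mm high, to the robot's right; origin at the centre of its underside.
There are look-alikes about, which are no part of the job. What is shaped like the disc but black, blue or turquoise is not meant.

How it is judged:
By the outcome, as a careful person would: the job done as asked, in the order asked, and still so for the second after the job is handed in, with the robot touching nothing.
It also fails if it takes over 58 s, if anything falls off the work surface, if the arm or the gripper's body presses on something with over 40 N, if the wrist force passes 120 N, or if a joint passes its speed limit or range.

ROBOT

A 6-joint arm with a two-finger parallel gripper is mounted at the origin on the work surface. World frame = base frame: x ahead of the robot, y to its left, z up, the work surface at z = 0. Lengths are in m, angles in rad, forces in N, time in s.
With the tool pointing down it reaches from about 0.375 to 0.925 m from the base axis. Payload 5.7 kg.
Tool frame: the origin (TCP) lies midway between the tips of the shut fingers; the grasp point (between the pads) lies 19 mm behind it; z points along the fingers, y is the line along which they close (so a half turn about z gives the same grasp; the last joint's range is limited). The gripper opens to 88 mm and grips with 3 to 60 N. Pads are 20 mm wide; open, the fingers measure 115 mm over their backs; the gripper's body (75 mm by 178 mm) begins 61 mm behind the grasp point.
Start: joints at [1.225, 0.359, 1.51, -0, 1.272, -0.115], TCP at [0.137, 0.584, 0.223] pointing down, gripper open.
Joint ranges: [-2.97, 2.97], [-1.01, 2.36], [0.21, 2.38], [-0.96, 4.11], [0.2, 2.71], [-2.98, 2.98]. Speed limits (rad/s): [2.39, 2.39, 3.14, 3.14, 3.14, 3.14].

INTERFACE

Orientations are given as a unit quaternion [x, y, z, w].
In Python, from bench import move_ptp, servo_line, goto_joints, move_gripper, sleep, inverse_kinematics, capture, PlanningError, close_job, spot_in, silhouettes, current_clock, current_joint_pos, current_qvel, current_joint_torque, current_position, current_orientation, current_force, current_torque, current_finger_gap, current_grip_force gives the robot as it stands. Calls block until the motion is done:
- move_ptp(position, orientation): joint-space move of the TCP to a pose.
- servo_line(position, orientation=None, rate=0.15, contact_N=None): straight line of the TCP; orientation=None keeps the orientation; rate is the mean speed in m/s. With contact_N (N) it stops when the force on the tool has changed by that much, and returns True; else False.
- goto_joints(angles): joint-space move.
- move_gripper(opening): finger opening in m; the grip force is fixed at half the most; returns when the fingers have stopped.
- sleep(seconds).
- inverse_kinematics(position, orientation): joint angles nearest the present ones, or None.
- capture(name): name is "side" or "top"; returns a dict with "image" (384x512x3 uint8, blue, green, red), "range_z" (384x512 float32, m along the optical axis (not along the pixel's ray), 0 where there is no reading), "intrinsics" (3x3 intrinsics, pixels), "k1" (the pictures are not rectified: a ray, as slopes to the right and down, at radius r is drawn at 1 + k1 r^2 times it, then the intrinsics apply), "R" (3x3) and "t" (3): a world point X has camera coordinates R X + t. Camera axes: x right, y down, z forward; pixel columns grow to the right and rows downward; lengths in m; the calibration is good to about 2 mm. A picture is of the moment at which its call begins.
A pose or a line that the arm cannot do raises PlanningError and nothing moves.
- close_job(): hands the job in; it is judged then, once.
Trained networks look in the newest picture that a camera, given by its name, has taken for a name from the list of things; names that differ only in an ending like _2 or _b are one class to them, and where a whole thing is asked for, a point or a joint stands for the part that bears it (a point fixed in the world has none). Each returns a list of dicts, best first, with "conf" (0 to 1); they miss things now and then, are a little off and sometimes report something else, mostly with a low value. They report only what shows in the picture. A call takes as long as a camera call. They do not tell look-alikes from the thing itself.
- spot_in(camera, query): "xy" ([column, row] in pixels, amid what is visible of it).
- silhouettes(camera, query): "region" (384x512 bool, what is visible of it) and "xy" ([column, row] in pixels, amid what is visible of it).
Readings, each from a call of its own:
- current_clock(): time.
- current_joint_pos(): joint angles.
- current_qvel(): joint speeds.
- current_joint_torque(): joint torques, N m.
- current_position(): TCP position.
- current_orientation(): TCP orientation.
- current_force(): force on the tool from outside, world axes, zero at the start.
- current_torque(): the same for the moment, N m.
- current_finger_gap(): finger opening in m.
- current_grip_force(): force on a finger pad.
Only numpy, scipy, OpenCV 4.12 (cv2) and the standard library are available. Lean on these libraries where they do the work, as an engineer would, in place of code of your own. Each camera call takes 0.05 s, during which the arm holds its last target. There are 200 camera calls.

## Working session

There is one attempt and no reset: what is moved stays moved. The work goes in short steps, each a Python script; the robot and the scene stay as the last script left them, time stands still between calls to the robot, and variables do not carry over. Pictures are saved under pics/ and viewed, at most 10 in all, crops included, and the job is handed in when it is done.

```bash
mkdir -p pics; cat > h.py <<'E'
import numpy as np, cv2
from bench import *
def pix2world(c,uv,z=None,depth=None):
    K=c["intrinsics"];p=np.array([(uv[0]-K[0,2])/K[0,0],(uv[1]-K[1,2])/K[1,1]])
    s=p.copy()
    for _ in range(20): s=p/(1+c["k1"]*(s@s))
    d=np.array([s[0],s[1],1.]);R=np.array(c["R"]);t=np.array(c["t"])
    o=-R.T@t;v=R.T@d
    k=depth if z is None else (z-o[2])/v[2]
    return o+k*v
def w2pix(c,X):
    q=np.array(c["R"])@np.array(X)+c["t"];s=q[:2]/q[2];s=s*(1+c["k1"]*(s@s))
    K=c["intrinsics"];return np.array([K[0,0]*s[0]+K[0,2],K[1,1]*s[1]+K[1,2]])
E
python3 - <<'E'
from h import *
for n in("top","side"):
    c=capture(n);cv2.imwrite(f"pics/{n}0.png",c["image"])
    print(n,-np.array(c["R"]).T@c["t"],c["k1"],c["intrinsics"][0])
    for q in("board","disc","recess","clip","clip_pivot","clip_peg","cup","bowl","glaze_jar","brush","mug","vase"):
        for r in spot_in(n,q)[:3]:
            u=r["xy"];d=c["range_z"][int(u[1]),int(u[0])]
            print(q,round(r["conf"],2),np.round(u),np.round(pix2world(c,u,depth=d),3))
print(current_position(),current_orientation(),current_clock())
E
```

```text
top [0.46859949 0.01378333 1.11604758] -0.09673898816414205 [393.74103746   0.         252.77104478]
board 0.68 [239. 179.] [0.589 0.013 0.008]
disc 0.94 [173. 249.] [0.393 0.196 0.013]
disc 0.91 [346. 221.] [ 0.472 -0.292  0.009]
disc 0.77 [283. 257.] [ 0.37  -0.111  0.006]
recess 0.84 [240. 180.] [0.586 0.011 0.005]
clip 0.65 [207. 182.] [0.579 0.103 0.016]
clip 0.43 [268. 220.] [ 0.476 -0.068  0.021]
clip_peg 0.72 [267. 180.] [ 0.587 -0.064  0.027]
clip_peg 0.52 [204. 181.] [0.581 0.112 0.023]
cup 0.75 [273. 121.] [ 0.759 -0.081  0.007]
bowl 0.71 [199. 132.] [0.724 0.129 0.005]
glaze_jar 0.54 [222. 242.] [0.415 0.056 0.072]
brush 0.58 [269. 221.] [ 0.473 -0.072  0.018]
mug 0.95 [ 80. 204.] [0.516 0.465 0.004]
vase 0.94 [402. 164.] [ 0.625 -0.421  0.099]
side [ 0.23068031 -0.76871578  0.98728637] -0.10453889047909852 [414.46446674   0.         253.71494944]
board 0.46 [237. 177.] [0.576 0.102 0.026]
disc 0.78 [175. 179.] [0.393 0.197 0.007]
disc 0.76 [197. 250.] [ 0.366 -0.101  0.009]
disc 0.7 [305. 278.] [ 0.601 -0.306  0.007]
recess 0.85 [253. 204.] [ 0.583 -0.005  0.006]
clip 0.53 [237. 175.] [0.58  0.112 0.025]
clip_pivot 0.45 [234. 178.] [0.565 0.104 0.022]
clip_peg 0.58 [238. 176.] [0.581 0.108 0.024]
clip_peg 0.55 [347. 304.] [ 0.619 -0.454  0.102]
cup 0.76 [313. 194.] [ 0.763 -0.063  0.024]
bowl 0.58 [274. 158.] [0.728 0.143 0.015]
glaze_jar 0.7 [193. 200.] [0.406 0.037 0.06 ]
glaze_jar 0.32 [234. 178.] [0.565 0.104 0.023]
brush 0.74 [226. 230.] [ 0.464 -0.075  0.018]
mug 0.92 [182. 115.] [0.496 0.42  0.081]
vase 0.7 [272. 159.] [0.723 0.146 0.011]
vase 0.58 [346. 307.] [ 0.616 -0.458  0.097]
[0.13724033 0.58404862 0.22262401] [ 1.15132729e-01  9.93350115e-01 -6.13902236e-05 -1.28245125e-05] 1.3
```

View pics/top0.png

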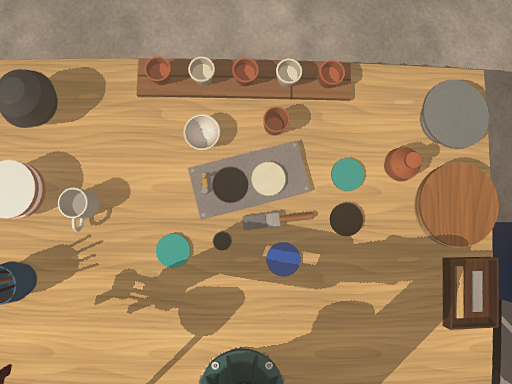

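```bash
python3 - <<'E'
import cv2
a=cv2.imread("pics/top0.png")[140:250,170:330];b=cv2.imread("pics/side0.png")[140:280,170:330]
a=cv2.resize(a,None,fx=3.5,fy=3.5,interpolation=2)
cv2.imwrite("pics/crop_top.png",a)
cv2.imwrite("pics/crop_side.png",cv2.resize(b,None,fx=3.5,fy=3.5,interpolation=2))
E
```

```text
(no output)
```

View pics/crop_top.png

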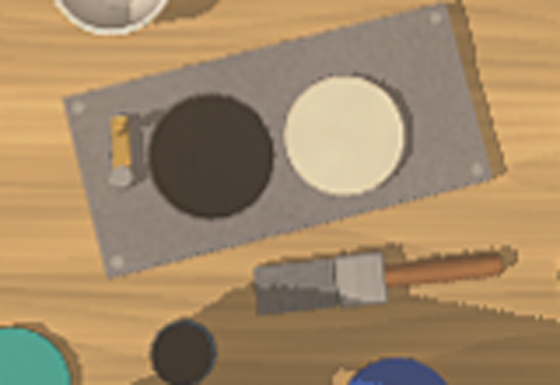

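View pics/crop_side.png

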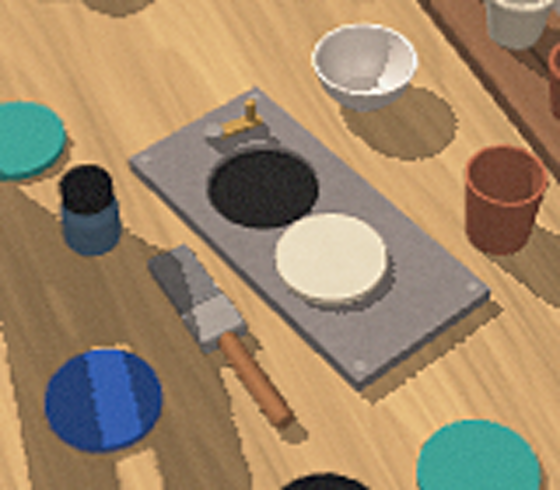

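Candidates for the disc in the top view are white (268,179) on the board, black (347,219), turquoise (348,174) and (173,250), and blue (283,260). The black round at (230,184) is the recess. The crop shows only the white one lying on the board in its -y half, so I choose it. The clip is at about (205,184), with its bar pointing along the board's +x.

```bash
cat >> h.py <<'E'
from scipy.spatial import cKDTree
S=2000.;X0,Y0=.42,-.24   # rectified: col=(x-X0)*S, row=(y-Y0)*S
def rect(c,z,n=(720,900)):
    H=[];px=[];g=[(X0,Y0),(X0+.32,Y0),(X0,Y0+.45),(X0+.32,Y0+.45)]
    xs,ys=np.meshgrid(X0+np.arange(640)/S,Y0+np.arange(900)/S)
    P=np.stack([xs,ys,np.full_like(xs,z)],-1)@np.array(c["R"]).T+c["t"]
    s=P[...,:2]/P[...,2:];s=s*(1+c["k1"]*(s**2).sum(-1,keepdims=True));K=c["intrinsics"]
    return cv2.remap(c["image"],(K[0,0]*s[...,0]+K[0,2]).astype(np.float32),(K[1,1]*s[...,1]+K[1,2]).astype(np.float32),cv2.INTER_LINEAR)
def blob(mask,near=None):
    mask=cv2.morphologyEx(mask.astype(np.uint8),cv2.MORPH_OPEN,np.ones((9,9)))
    n,l,st,ce=cv2.connectedComponentsWithStats(mask)
    i=max(range(1,n),key=lambda k:st[k,4]) if near is None else l[int(near[1]),int(near[0])]
    m=(l==i).astype(np.uint8);cs=cv2.findContours(m,0,1)[0];k=cv2.convexHull(max(cs,key=len))
    return k
def toW(p): return np.array([X0+p[0]/S,Y0+p[1]/S])
def white(im): 
    f=im.astype(int);return (f[...,2]>195)&(f[...,1]>180)&(f[...,0]>130)
E
python3 - <<'E'
from h import *
for n in("top","side"):
    c=capture(n)
    for z in (.016,.026):
        im=rect(c,z);f=im.astype(int)
        if z==.016:
            cv2.imwrite(f"pics/r_{n}.png",im[::1])
            dark=f.max(-1)<75
            grey=(f[...,2]-f[...,0]<38)&(f.max(-1)<185)
            h=blob(dark,((.586-X0)*S,(.010-Y0)*S));(e,ax,a)=cv2.fitEllipse(h);print(n,"recess",toW(e),np.array(ax)/S)
            r=cv2.minAreaRect(blob(grey));print("board",toW(r[0]),np.array(r[1])/S,r[2])
        else:
            h=blob(white(im),((.598-X0)*S,(-.085-Y0)*S));(e,ax,a)=cv2.fitEllipse(h);print("disc",toW(e),np.array(ax)/S)
    Z=c["range_z"]
    for r,q in((silhouettes(n,"disc"),"disc"),(silhouettes(n,"clip_peg"),"clip"),(silhouettes(n,"board"),"board")):
        for k in r[:4]:
            vu=np.argwhere(k["region"]);P=np.array([pix2world(c,(u,v),depth=Z[v,u]) for v,u in vu if Z[v,u]>0])
            if len(P): print(q,round(k["conf"],2),len(P),"med",np.round(np.median(P,0),4),"max z",np.percentile(P[:,2],97).round(4))
a=cv2.imread("pics/r_top.png");b=cv2.imread("pics/r_side.png")
cv2.imwrite("pics/rect.png",cv2.resize(np.hstack([a,b]),None,fx=.62,fy=.62))
E
```

```text
top recess [0.5737704  0.03865823] [0.09627704 0.09738247]
board [ 0.58915846 -0.01473712] [0.14846855 0.3183833 ] 15.041328430175781
disc [ 0.59110306 -0.06681134] [0.09361684 0.09412762]
disc 0.85 934 med [ 0.3663 -0.1116  0.0095] max z 0.0135
disc 0.84 891 med [ 0.5911 -0.0668  0.0257] max z 0.0294
disc 0.83 835 med [ 0.6082 -0.2961  0.0094] max z 0.0135
disc 0.77 962 med [0.389  0.1957 0.0096] max z 0.0137
clip 0.47 101 med [0.5762 0.1109 0.0268] max z 0.0492
board 0.95 5077 med [0.5888 0.0113 0.0151] max z 0.0205
board 0.25 99 med [0.5759 0.1106 0.0268] max z 0.0492
side recess [0.57353781 0.03622678] [0.0958505  0.09918901]
board [ 0.58672604 -0.01940588] [0.15662634 0.32790289] 15.080183029174805
disc [ 0.59123921 -0.06714447] [0.09463007 0.09556405]
disc 0.95 878 med [ 0.6068 -0.3001  0.0095] max z 0.0133
disc 0.92 664 med [ 0.5879 -0.0711  0.0261] max z 0.0298
disc 0.75 951 med [ 0.4775 -0.2961  0.0096] max z 0.0137
disc 0.69 516 med [0.387  0.1918 0.0101] max z 0.0143
clip 0.64 79 med [0.5737 0.1071 0.0263] max z 0.0413
clip 0.23 3484 med [ 0.5828 -0.0073  0.0154] max z 0.022
board 0.98 3474 med [ 0.5841 -0.0102  0.0154] max z 0.0217
board 0.43 1296 med [ 0.6183 -0.456   0.0853] max z 0.1261
```

View pics/rect.png

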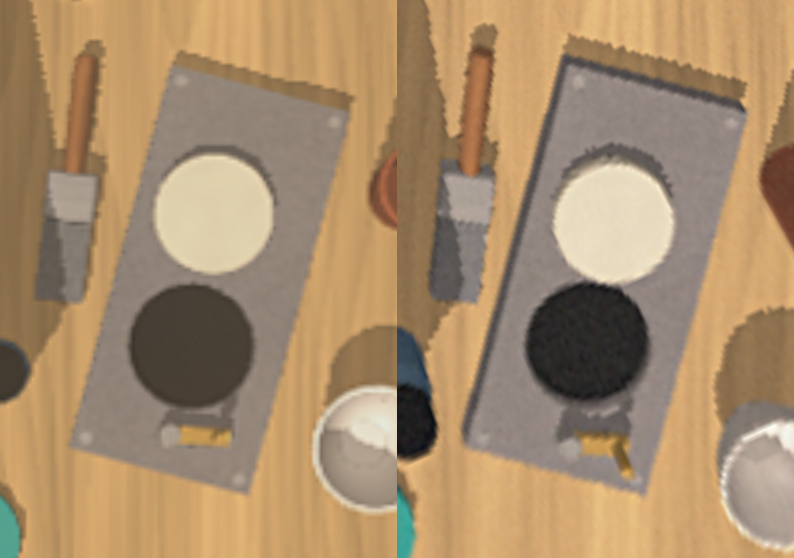

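White disc at (0.591,-0.067), dark recess at (0.574,0.038), board yaw 15°. The clip bar is pointing roughly along world +x, so its angle is about 0.25. I'll push halfway with the finger's back, then look again.

```bash
cat >> h.py <<'E'
from scipy.spatial.transform import Rotation as Ro
REC=np.array([.5742,.0385]);YB=np.array([-.2595,.9657]);XB=np.array([.9657,.2595]);PIV=np.array([.5559,.1089])
def quat(d):  # tool down, tool y along d
    y=np.array([d[0],d[1],0]);y/=np.linalg.norm(y);z=np.array([0,0,-1.]);return Ro.from_matrix(np.stack([np.cross(y,z),y,z],1)).as_quat()
def P(xy,z): return [float(xy[0]),float(xy[1]),float(z)]
def finddisc(n,near,z=.026):
    c=capture(n);im=rect(c,z);cv2.imwrite(f"pics/now_{n}.png",c["image"])
    try:
        h=blob(white(im),((near[0]-X0)*S,(near[1]-Y0)*S));(e,ax,a)=cv2.fitEllipse(h);print(n,"disc",toW(e).round(4),(np.array(ax)/S).round(4));return toW(e)
    except Exception as ex: print(n,ex)
E
python3 - <<'E'
from h import *
D=np.array([.5912,-.0669]);d=REC-D;L=np.linalg.norm(d);d/=L;q=quat(d)
move_gripper(0.0)
s=D-d*.080
move_ptp(P(s,.12),q);servo_line(P(s,.0205),q)
print(current_joint_pos(),current_clock(),current_force())
r=servo_line(P(D-d*.055,.0205),q,rate=.04,contact_N=1.0);print(r,current_position(),current_force(), "gap", np.dot(D-current_position()[:2],d))
servo_line(P(D-d*(.0615-.045),.0205),q,rate=.05)
print(current_position(),current_force())
servo_line(P(D-d*(.0615+.005),.0205),q);servo_line(P(D-d*.0665,.15),q)
for n in("top","side"): finddisc(n,D+d*.045)
print(current_clock())
E
```

```text
[-3.47940339e-01  6.18079748e-01  1.64102641e+00 -2.16889868e-05
  8.81387574e-01 -2.07881614e+00] 6.9167 [ 0.21407163 -0.5559389  -0.26014118]
True [ 0.59969226 -0.12076999  0.0204716 ] [ 0.75623256 -0.70482668  0.41129337] gap 0.05453491548526277
[ 0.59393069 -0.08319918  0.02053477] [-1.05846338  0.32773049  0.83078171]
top disc [ 0.5841 -0.0234] [0.0937 0.0964]
side disc [ 0.5841 -0.0245] [0.0942 0.0966]
10.0583
```

```bash
python3 - <<'E'
from h import *
D=np.array([.5841,-.0240]);d=REC-D;L=np.linalg.norm(d);d/=L;q=quat(d)
s=D-d*.070
servo_line(P(s,.10),q);servo_line(P(s,.0205),q)
r=servo_line(P(REC-d*.0595,.0205),q,rate=.04,contact_N=10)
print(r,current_position(),current_force(),np.dot(REC-current_position()[:2],d))
b=np.array(current_position()[:2])-d*.008
servo_line(P(b,.0205),q);servo_line(P(b-d*.03,.16),q)
for n in("top","side"): finddisc(n,REC,.018)
c=capture("side");Z=c["range_z"];H=[]
for a in np.linspace(0,2*np.pi,12,endpoint=False):
    X=[*(REC+.035*np.array([np.cos(a),np.sin(a)])),.018];u=w2pix(c,X).round().astype(int);H.append(pix2world(c,u,depth=np.median(Z[u[1]-1:u[1]+2,u[0]-1:u[0]+2]))[2])
print(np.round(H,4),current_clock())
cv2.imwrite("pics/c2.png",np.hstack([cv2.resize(cv2.imread(f"pics/now_{n}.png")[130:270,170:330],None,fx=2.4,fy=2.4) for n in("top","side")]))
E
```

```text
False [ 0.58351232 -0.02041444  0.02046754] [-0.22887834  0.4234682  -0.34660262] 0.059645874122975714
top disc [0.5745 0.0546] [0.055  0.0967]
side disc [0.5742 0.0362] [0.0941 0.0957]
[0.0189 0.0179 0.0178 0.0174 0.0183 0.0167 0.017  0.0188 0.0176 0.0186
 0.0188 0.0192] 14.8083
```

View pics/c2.png

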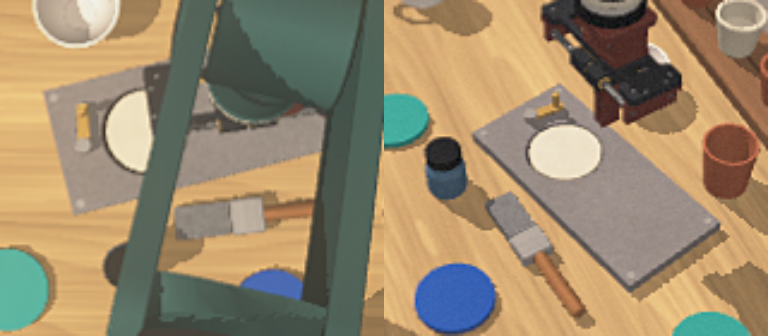

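The disc is seated flat: its top is at about 18 mm all round. Next is the clip.

```bash
python3 - <<'E'
from h import *
z=.033
def pose(th,off): 
    u=XB*np.cos(th)-YB*np.sin(th);t=-XB*np.sin(th)-YB*np.cos(th)
    return PIV+.038*u-t*off, quat(-t)
p,q=pose(.26,.034)
move_ptp(P(p,.16),q);servo_line(P(p,z),q);print(current_joint_pos()[5],current_force(),current_clock())
f0=np.array(current_force())
for th in np.append(np.arange(.26,1.52,.14),1.53):
    p,q=pose(th,.017)
    if servo_line(P(p,z),q,rate=.03,contact_N=12): print("hit at",th,current_force());break
p,q=pose(1.571,.012)
r=servo_line(P(p,z),q,rate=.015,contact_N=6)
print(r,current_force(),current_position(),pose(1.571,.017)[0])
b=np.array(current_position()[:2])+XB*.02
servo_line(P(b,z),q);servo_line(P(b,.15),q)
for n in("top","side"):finddisc(n,REC,.018)
# clear out for a view
move_ptp([.45,.38,.25],quat([.23,.97]))
for n in("top","side"):
    finddisc(n,REC,.018)
cv2.imwrite("pics/c3.png",np.hstack([cv2.resize(cv2.imread(f"pics/now_{n}.png")[130:270,170:330],None,fx=2.4,fy=2.4) for n in("top","side")]))
print(current_clock())
E
```

```text
-1.4501091646934257 [1.14749335 0.73423884 0.45872021] 16.625
True [2.34913408 1.0865438  0.42841323] [0.58009344 0.07593341 0.03311754] [0.58217132 0.07660955]
top OpenCV(4.12.0) /io/opencv/modules/imgproc/src/shapedescr.cpp:361: error: (-201:Incorrect size of input array) There should be at least 5 points to fit the ellipse in function 'fitEllipseNoDirect'

side disc [0.5742 0.0362] [0.0939 0.0952]
top OpenCV(4.12.0) /io/opencv/modules/imgproc/src/shapedescr.cpp:361: error: (-201:Incorrect size of input array) There should be at least 5 points to fit the ellipse in function 'fitEllipseNoDirect'

side OpenCV(4.12.0) /io/opencv/modules/imgproc/src/shapedescr.cpp:361: error: (-201:Incorrect size of input array) There should be at least 5 points to fit the ellipse in function 'fitEllipseNoDirect'

23.575
```

View pics/c3.png

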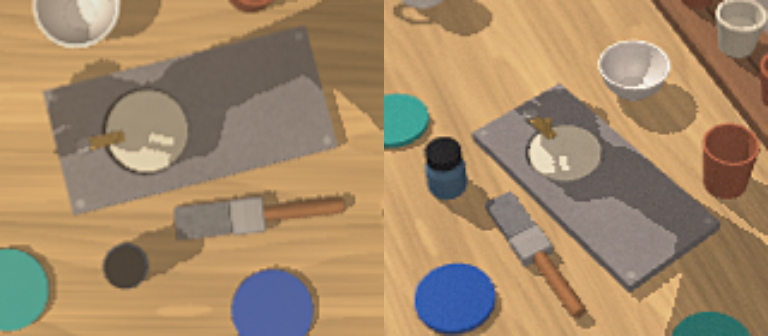

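The clip lies across the disc. I'll push it again more firmly to confirm it is against its stop, then look without the shadow.

```bash
python3 - <<'E'
from h import *
z=.033;t=-XB;q=quat(XB);pg=PIV-.038*YB
move_ptp(P(pg+XB*.034,.14),q);servo_line(P(pg+XB*.034,z),q)
r=servo_line(P(pg+XB*.009,z),q,rate=.02,contact_N=12)
print(r,current_force(),np.dot(np.array(current_position()[:2])-pg,XB))
b=np.array(current_position()[:2])+XB*.02
servo_line(P(b,z),q);servo_line(P(b,.18),q)
move_ptp([.42,-.40,.30],quat([.23,.97]))
for n in("top","side"):finddisc(n,REC-.02*YB,.018)
c=capture("top");im=rect(c,.026)
f=im.astype(int);h=blob((f[...,2]-f[...,0]>70)*(np.hypot(*(np.indices(f.shape[:2])[::-1]/S+np.array([X0,Y0])[:,None,None]-(PIV-.03*YB)[:,None,None]))<.03))
R=cv2.minAreaRect(h);print("brass",toW(R[0]),np.array(R[1])/S,R[2])
v=PIV-toW(R[0]);print("dir deg vs YB",np.degrees(np.arctan2(v[1],v[0])-np.arctan2(YB[1],YB[0])))
a=cv2.resize(im[380:780:1,180:480],None,fx=1.3,fy=1.3);cv2.imwrite("pics/c4.png",np.hstack([a,cv2.resize(cv2.imread("pics/now_side.png")[140:240,190:280],(400,a.shape[0]))]))
print(current_clock())
E
```

```text
True [ 2.01888092  1.29111197 -0.14518642] 0.01484873933297924
top disc [0.5745 0.0365] [0.0924 0.0928]
side disc [0.5815 0.0351] [0.3311 0.6964]
brass [0.56296509 0.08211276] [0.01420963 0.03690085] 13.626995086669922
dir deg vs YB -0.2658428505539503
30.3
```

View pics/c4.png

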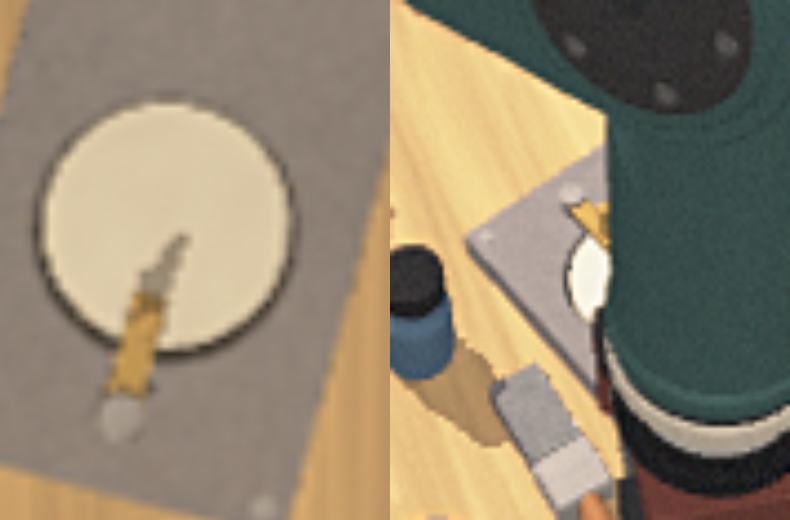

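The clip lines up with the board's -y axis to within 0.3° and stopped at the same place on both pushes. The disc is flat in its recess, and the arm is clear of everything.

```bash
python3 -c "
from bench import *
print(close_job())"
```

```text
the job is handed in; nothing more can be done
None
```

The job is handed in at about 30 s on the robot's clock: the white disc lies flat in the recess and the clip is against its stop across it; I touched none of the bystanders.

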